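# Set both mould halves on the sine plate against its end stop

## Task

Set up the two aluminium mould halves for an angle check: lay both on the slope of the sine plate, side by side, flat on the slope with their moulding faces up, each with a short end squarely against the end stop so that it cannot slide off. The cavity half lies face down on the mat and has to be turned over on the way; set the halves down, do not drop or topple them, and leave the jar, the handpiece and the brush where they are.

Things in the scene. Friction and masses are not known exactly. Their poses are not given: they have to be found in the camera images.
- sine_plate: Steel sine plate, a heavy fixed instrument 190 x 240 mm, 117 mm high: base, rollers, gauge blocks and a tilted top (sine_top) whose 25 degree slope faces the robot's left (+y) within 15 degrees. The bare metal slips (friction about 0.25): a half let go higher up slides down to the stop. Origin: centre of the base's underside, on the mat (mat top 3 mm above the bench)
- sine_top: Sloping top of the sine plate, 160 mm up the slope x 240 mm wide. End stop: a bar across its whole low edge, 10 mm thick, 12 mm proud of the surface. Origin: on the surface at the foot of the stop's inner face, mid-width, about 50 mm above the bench; x up the slope (surface 0 to 0.160, stop at x < 0), y across (-0.12 to 0.12), z out of the surface
- cavity_half: Aluminium block 96 x 60 x 36 mm, about 0.5 kg: flat back with a steel ring, moulding face with a 56 x 34 mm pocket 20 mm deep and four corner notches 13 mm square, 8.5 mm deep. Starts face down on the grippy mat. Stands safely on either end. Origin: centre of the moulding face; x along the 96 mm length (either end may go to the stop), y across the 60 mm width, z from face (0) to back (0.036)
- core_half: Aluminium block 96 x 60 x 24 mm, about 0.4 kg; its moulding face carries a stepped core 54 x 32 mm that rises to 40 mm above the back and four 12 mm corner lugs that rise to 32 mm. Starts lying on its back on the mat, face up. Origin: centre of its back (underside); x along the 96 mm length (either end may go to the stop), y across the 60 mm width, z from the back to the face
- paste_jar: Closed jar of polishing paste, 52 mm across, 40 mm tall, on the far edge of the mat; bystander. Origin: centre of its underside
- handpiece: Black rotary polishing handpiece, about 205 mm long, 30 mm high, lying on the far edge of the mat; bystander. Origin: under the middle of its 150 mm body, x along it towards the bit
- brush: Hand brush about 170 mm long, lying on the bench left of the mat; bystander. Origin: on the bench under its middle, x along it

How it is judged (in metres and radians):
At the end, for the whole second after the job is handed in: Both halves lie at rest and released on the sine plate's slope, moulding faces up and backs flat on it (within 2.5 mm and 0.04 rad), wholly within its width, each with a short end against the end stop (gap at mid-length under 3 mm) and square to it within 0.05 rad (x of cavity_half in the frame of sine_top between 0.0455 and 0.051 m and y of cavity_half in the frame of sine_top between -0.091 and 0.091 m and z of cavity_half in the frame of sine_top between 0.0335 and 0.0385 m and angle between the z axis of each of cavity_half, core_half and the z axis of sine_top, either way round below 0.04 rad and angle between the x axis of each of cavity_half, core_half and the x axis of sine_top, either way round below 0.05 rad and linear speed of each of cavity_half, core_half below 0.01 m/s and angular speed of each of cavity_half, core_half below 0.05 rad/s and x of core_half in the frame of sine_top between 0.0455 and 0.051 m and y of core_half in the frame of sine_top between -0.091 and 0.091 m and z of core_half in the frame of sine_top between -0.0025 and 0.0025 m); the robot touches nothing.
It fails at once if the cavity half falls or topples: it moves faster than 0.5 m/s while the fingers do not hold it (linear speed of cavity_half above 0.5 m/s and contact force between cavity_half and the fingers below 0.1 N).
It fails at once if the core half falls or topples: it moves faster than 0.5 m/s while the fingers do not hold it (linear speed of core_half above 0.5 m/s and contact force between core_half and the fingers below 0.1 N).
It fails at once if the jar is pushed from its place by more than 20 mm (distance of paste_jar from where it was at the start of the episode above 0.02 m).
It fails at once if the handpiece is pushed from its place by more than 20 mm (distance of handpiece from where it was at the start of the episode above 0.02 m).
It fails at once if the brush is pushed from its place by more than 20 mm (distance of brush from where it was at the start of the episode above 0.02 m).
It also fails if it takes over 69 s, if anything falls off the work surface, if the arm or the gripper's body presses on something with over 40 N, if the wrist force passes 120 N, or if a joint passes its speed limit or range.

## Robot

A 7-joint arm with a two-finger parallel gripper is mounted at the origin on the work surface. World frame = base frame: x ahead of the robot, y to its left, z up, the work surface at z = 0. Lengths are in mm, angles in rad, forces in N, time in s.
With the tool pointing down it reaches from about 425 to 875 mm from the base axis. Payload 4.7 kg.
Tool frame: the origin (TCP) lies midway between the tips of the shut fingers; the grasp point (between the pads) lies r.grasp_offset behind it (r.grasp_offset is the distance from the TCP to the grasp point, in mm); z points along the fingers, y is the line along which they close (so a half turn about z gives the same grasp; the last joint's range is limited). The gripper opens to 87 mm and grips with 3 to 60 N. Pads are 19 mm wide; open, the fingers measure 117 mm over their backs; the gripper's body (75 mm by 190 mm) begins 51 mm behind the grasp point.
Start: joints at [0.014, 0.321, -0.07, 1.45, 0.023, 1.371, -0.057], TCP at [650.02, -0.025, 222.587] pointing down, gripper open.
Joint ranges: [-2.86, 2.86], [-0.3, 2.09], [-1.38, 1.24], [0.06, 2.45], [-1.56, 4.7], [0.09, 2.05], [-2.69, 2.69]. Speed limits (rad/s): [2.57, 2.57, 3.14, 3.14, 3.14, 3.14, 3.14].

## Interface

Orientations are given as a unit quaternion [w, x, y, z].
In Python, from plant import r gives the robot as it stands.
- The arm moves only by the shell command python3 shift.py 'ROWS' [OPENING] [FORCE]. ROWS is a JSON list of rows, 1 to 12 of them, each of 6 numbers: dx, dy, dz in mm, then a rotation vector rx, ry, rz in rad; each row is the pose to reach, as a shift and turn from the pose commanded when the command began, along the tool's axes at that moment; what a row does not reach only later rows make up. A row lasts 1/8 s, in which the tool goes at most 62.5 mm and 0.188 rad, less where a joint would pass 70% of its speed; a pose out of reach is approached as far as the arm can. OPENING is the finger opening in mm, set as the command begins (- or left out keeps the last). The fingers move at their own pace and stop on an object; FORCE is the grip in N (left out, the last holds). Time passes only in rows, so rows that do not move let the fingers close. It prints the time, the measured TCP pose, the force, the opening and the grip force at its end.
- r.observe(): the state, without advancing time (a new reading comes with each control period).
- r.read_camera(name): name is "scene" or "side" or "wrist"; returns the picture (384x512x3 uint8, red, green, blue); there is no depth.
- r.calibration(name): a dict with "fx", "fy", "cx", "cy" (pixels), "R" (3x3) and "t" (3): a world point X has camera coordinates R X + t. Camera axes: x right, y down, z forward; pixel columns grow to the right and rows downward; lengths in mm; the calibration is good to about 2 mm. A picture is of the moment at which its call begins: read the wrist's pose just before it. calibration takes no time and is no camera call; for the wrist camera it gives the pose at the moment of the call.
- r.job_done(): hands the job in; it is judged then, once.
The state is a dict: "time": time; "qpos": joint angles; "dq": joint speeds; "effort": joint torques, N m; "position": TCP position; "ee_rot": TCP orientation; "contact_force": force on the tool from outside, world axes, zero at the start; "wrist_torque": the same for the moment, N m; "grip_width": finger opening in mm; "grip_force": force on a finger pad.
Only numpy, scipy, OpenCV 4.12 (cv2) and the standard library are available. Lean on these libraries where they do the work, as an engineer would, in place of code of your own. Each camera call takes 0.05 s, during which the arm holds its last target. There are 200 camera calls.

## Working session

There is one attempt and no reset: what is moved stays moved. The work goes in short steps, Python scripts to look and compute and a shell command to move; the robot and the scene stay as the last step left them, time stands still between calls to the robot, and variables do not carry over. Pictures are saved under pics/ and viewed, at most 10 in all, crops included, and the job is handed in when it is done.

```bash
ls; mkdir -p pics
python3 - <<'E'
from plant import r
import cv2,numpy as np
print(r.observe(), r.grasp_offset)
ims=[]
for n in ["scene","side","wrist"]:
    im=r.read_camera(n); cv2.imwrite(f"pics/{n}0.png",im[:,:,::-1]); c=r.calibration(n); print(n,c)
E
```

```text
pics
plant.py
shift.py
{'time': 0.0, 'qpos': array([ 0.0141326 ,  0.32181669, -0.0700743 ,  1.45167529,  0.02260315,
        1.37081038, -0.05691587]), 'dq': array([-0.00124695,  0.00062557,  0.00218124,  0.00031474, -0.00070568,
        0.00087828, -0.0006524 ]), 'effort': array([-2.58547143e-04, -4.91284704e+01, -4.03903294e-01, -3.12526345e+01,
       -6.40594075e-02,  4.37659642e-02,  1.61017233e-04]), 'position': array([ 6.49440472e+02, -7.92697407e-02,  2.21465401e+02]), 'ee_rot': array([-6.41434200e-04,  7.07116059e-01,  7.07096849e-01, -7.16217098e-04]), 'contact_force': array([-0.08257671,  0.29365415, -0.03795477]), 'wrist_torque': array([ 0.01011293, -0.00558635, -0.03592689]), 'grip_force': 0.0, 'grip_width': 87.07035135284195} 18.700000000000003
scene {'fx': 385.1868800598892, 'fy': 385.1868800598892, 'cx': 253.9866570695844, 'cy': 192.42078160214967, 'R': array([[-0.19396341,  0.98100677,  0.00197968],
       [ 0.80740736,  0.1607851 , -0.56766319],
       [-0.55719974, -0.10850748, -0.82325851]]), 't': array([  -1.79136718, -489.95627129, 1493.99309122])}
side {'fx': 399.57348519491893, 'fy': 399.57348519491893, 'cx': 263.89298260798006, 'cy': 188.8719745779528, 'R': array([[-0.9622882 , -0.27193974, -0.00708472],
       [-0.17806868,  0.64937656, -0.73932512],
       [ 0.20565253, -0.71018227, -0.67331136]]), 't': array([621.95813509,  79.28311171, 970.02146829])}
wrist {'fx': 273.97782333491637, 'fy': 273.97782333491637, 'cx': 253.5469778992782, 'cy': 195.21968519802564, 'R': array([[ 0.99999722, -0.00161719, -0.00171378],
       [-0.00112556, -0.96679823,  0.25553848],
       [-0.00207014, -0.25553585, -0.96679737]]), 't': array([-649.39815354,  -29.80399941,  388.36271666])}
```
Tool frame: quaternion [0, .707,.707,0]: rotation by pi about (x+y)/sqrt2: tool x -> world y, tool y -> world x, tool z -> -z. So fingers close along world x.

View pics/scene0.png

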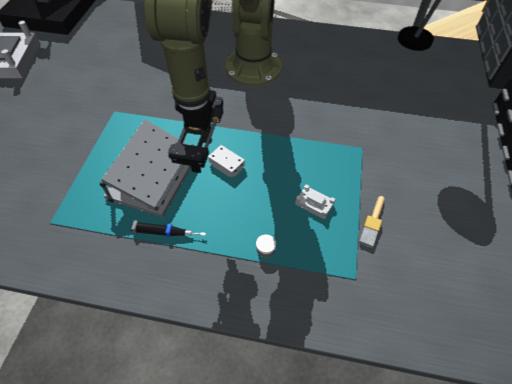

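View pics/side0.png

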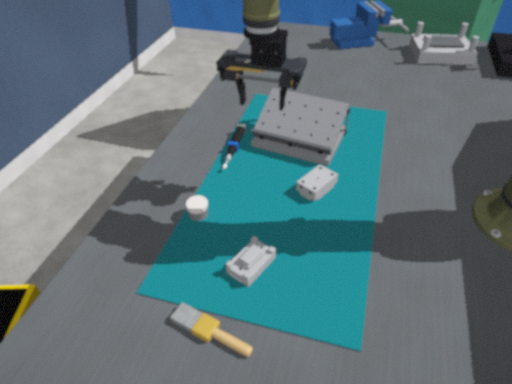

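Create h.py:
```python
import numpy as np, cv2
from plant import r
def ray(c,u,v):
    d=c["R"].T@np.array([(u-c["cx"])/c["fx"],(v-c["cy"])/c["fy"],1]); return -c["R"].T@c["t"],d
def onz(c,u,v,z):
    o,d=ray(c,u,v); return o+d*(z-o[2])/d[2]
def tri(*obs):  # obs: (calib,u,v)
    A=np.zeros((3,3));b=np.zeros(3);L=[]
    for c,u,v in obs:
        o,d=ray(c,u,v); d/=np.linalg.norm(d); P=np.eye(3)-np.outer(d,d);A+=P;b+=P@o;L.append((o,P))
    x=np.linalg.solve(A,b); return x,[np.linalg.norm(P@(x-o)) for o,P in L]
def proj(c,X):
    p=c["R"]@np.asarray(X,float)+c["t"]; return c["fx"]*p[0]/p[2]+c["cx"],c["fy"]*p[1]/p[2]+c["cy"]
def save(n,im,crop=None,s=1):
    if crop: x0,y0,x1,y1=crop; im=im[y0:y1,x0:x1]
    cv2.imwrite("pics/"+n,cv2.resize(im,None,fx=s,fy=s,interpolation=cv2.INTER_CUBIC)[:,:,::-1])
```

```bash
python3 - <<'E'
from h import *
s=r.calibration("scene");d=r.calibration("side");np.set_printoptions(precision=1,suppress=True)
for n,a,b in [("cav top ctr",(227,158),(317,180)),("core",(318,200),(252,258)),("jar",(265,242),(197,203))]:
    print(n,tri((s,*a),(d,*b)), onz(s,*a,35),onz(d,*b,35))
for p in [(147,123),(105,185),(165,212),(188,163)]: print(p,onz(s,*p,100),onz(s,*p,50))
E
python3 - <<'E'
import cv2
a=cv2.imread('pics/scene0.png')[105:260,60:400]; b=cv2.imread('pics/side0.png')[80:300,170:400]
a=cv2.resize(a,None,fx=2.35,fy=2.35,interpolation=2)
cv2.imwrite('pics/scene0c.png',a)
E
```

```text
cav top ctr (array([497.3,  15.8,  33.7]), [np.float64(1.2073874590304643), np.float64(1.207387459030446)]) [497.1  15.3  35. ] [497.7  18.8  35. ]
core (array([589.7, 304. ,  28.6]), [np.float64(3.712645330189818), np.float64(3.7126453301899276)]) [597.3 306.1  35. ] [586.2 305.   35. ]
jar (array([761.8, 183. ,  39.4]), [np.float64(1.5711808985949203), np.float64(1.5711808985946776)]) [758.4 181.5  35. ] [764.8 180.6  35. ]
(147, 123) [ 461.7 -241.4  100. ] [ 416.7 -269.8   50. ]
(105, 185) [ 706.3 -271.8  100. ] [ 675.7 -302.    50. ]
(165, 212) [756.8 -84.  100. ] [ 729.1 -103.2   50. ]
(188, 163) [588.3 -72.7 100. ] [550.8 -91.2  50. ]
```

View pics/wrist0.png

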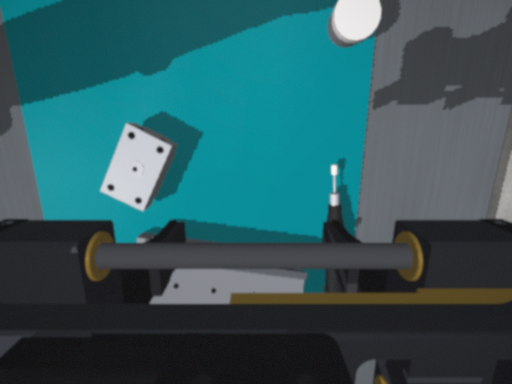

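The wrist picture shows the cavity half (back up) with its corners at about (128,124), (176,145), (144,211) and (101,190). The sine plate is hidden under the gripper, so I'll move over it and look.

```bash
python3 shift.py '[[-60,0,-20,0,0,0],[-120,0,-40,0,0,0],[-180,0,-60,0,0,0],[-250,0,-70,0,0,0],[-250,0,-70,0,0,0],[-250,0,-70,0,0,0]]'
python3 - <<'E'
from h import *
import pickle
C={}
for n in ["wrist","scene","side"]:
    C[n]=r.calibration(n); im=r.read_camera(n); cv2.imwrite(f"pics/{n}1.png",im[:,:,::-1])
pickle.dump(C,open("c1.pkl","wb")); print(r.observe()["position"])
save("w1.png",cv2.imread("pics/wrist1.png")[:,:,::-1],None,1.56)
E
```

```text
time: 0.9
position: [649.7, -250.6, 291.9]
ee_rot: [-0.001, 0.708, 0.706, -0.0]
contact_force: [-0.3, 1.3, 0.2]
grip_width: 87.0
grip_force: 0.0
[ 650.58796173 -247.05902353  292.08310779]
```

View pics/w1.png

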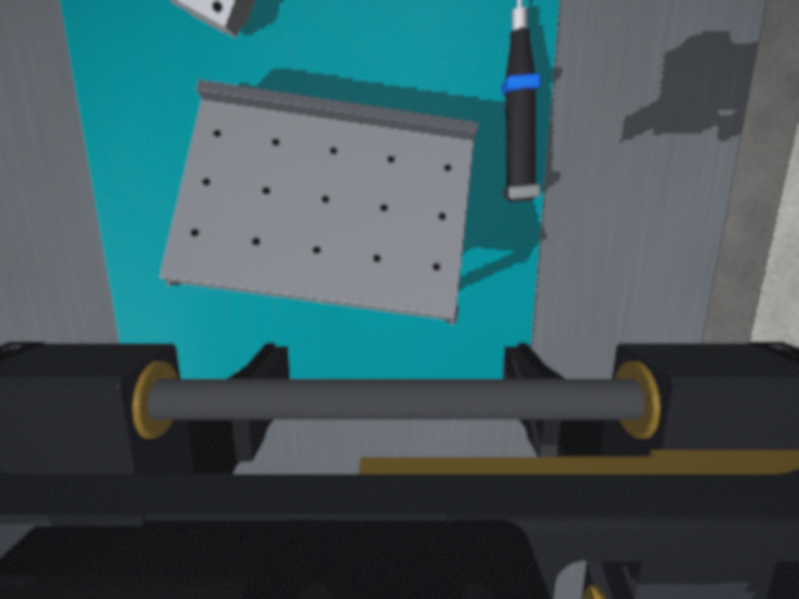

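```bash
cat > fit.py <<'E'
from h import *
from scipy.optimize import least_squares
def Rz(a): return np.array([[np.cos(a),-np.sin(a),0],[np.sin(a),np.cos(a),0],[0,0,1]])
t=np.radians(25); T0=np.array([[0,1,0],[-np.cos(t),0,np.sin(t)],[np.sin(t),0,np.cos(t)]]).T.reshape(3,3).T
T0=np.column_stack([[0,-np.cos(t),np.sin(t)],[1,0,0],[0,np.sin(t),np.cos(t)]])
def fit(obs,base,p0):  # obs: (calib, local pt, (u,v)); p = x,y,z,yaw
    f=lambda p:np.concatenate([np.subtract(proj(c,p[:3]+Rz(p[3])@base@np.array(l,float)),uv) for c,l,uv in obs])
    s=least_squares(f,p0,x_scale=[1,1,1,.01]); return s.x,np.round(s.fun,1)
E
python3 - <<'E'
from fit import *; import pickle
C=pickle.load(open("c1.pkl","rb")); w=C["wrist"]; np.set_printoptions(precision=3,suppress=True)
S=lambda a,b:(a/1.5605,b/1.5605)
print(fit([(w,(160,-120,0),S(161,279)),(w,(160,120,0),S(455,319)),(w,(-10,-120,12),S(200,80)),(w,(-10,120,12),S(477,122)),(w,(0,-120,12),S(198,97)),(w,(0,120,12),S(474,136))],T0,[600,-100,50,0]))
# wrist0 calib
w0=dict(w); w0["R"]=np.array([[ 0.99999722,-0.00161719,-0.00171378],[-0.00112556,-0.96679823,0.25553848],[-0.00207014,-0.25553585,-0.96679737]]);w0["t"]=np.array([-649.39815354,-29.80399941,388.36271666])
obs=[(w0,(48,-30,0),(176.5,144.5)),(w0,(48,30,0),(127.5,123.5)),(w0,(-48,30,0),(100.5,190.5)),(w0,(-48,-30,0),(144.5,211.5))]
print(fit(obs,np.eye(3),[500,15,39,1.1]))
g=lambda n:cv2.imread(f"pics/{n}1.png")[:,:,::-1]
a=cv2.resize(g("scene")[135:235,190:390],None,fx=4,fy=4,interpolation=2)
save("s1.png",a); 
b=cv2.resize(g("side")[150:300,210:360],None,fx=4,fy=4,interpolation=2)
save("d1.png",b)
E
```

```text
(array([ 599.802, -121.873,   45.458,   -0.14 ]), array([ 0.5,  0. , -0.2, -0.6, -0.4,  2. , -0.2,  1.6, -0.7, -2.2,  1. ,
       -0.8]))
(array([504.666,  14.429,  44.54 ,   1.083]), array([-1.8,  1.1,  0.9, -1.8,  0.5,  0.4,  0.4,  0.4]))
```

View pics/d1.png

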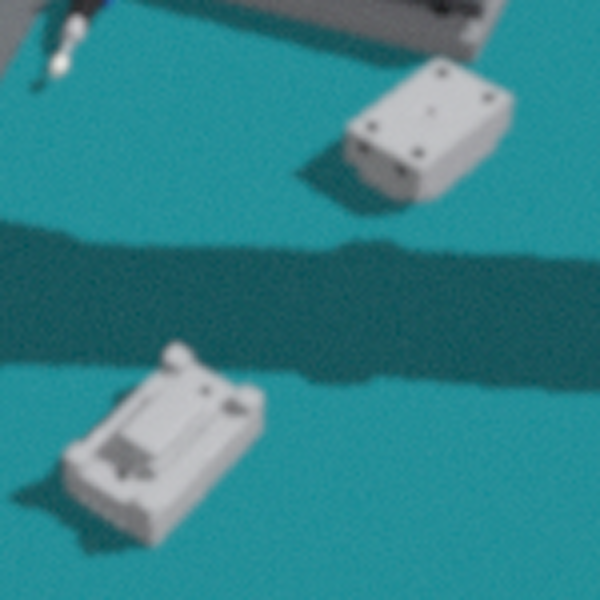

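Cavity corners in this crop are at about (438,58), (515,98), (425,165) and (345,130). The core half is at lower left, with its core up. I'll refine the pose from both views and plan the first moves.

```bash
cat > plan.py <<'E'
import sys,json
from fit import *
from scipy.spatial.transform import Rotation as Ro
def tool(tau,psi): # degrees
    t=np.radians(tau); y=np.array([1,0,0.]); z=np.array([0,np.sin(t),-np.cos(t)])
    return Rz(np.radians(psi))@np.column_stack([np.cross(y,z),y,z])
def load():
    try: d=json.load(open("cmd.json")); return np.array(d[0]),np.array(d[1])
    except FileNotFoundError: return np.array([650.02,-250,292.6]),tool(0,0)
def plan(gx,gy,gz,tau,psi):
    P,R=load(); D=tool(tau,psi); Pd=np.array([gx,gy,gz])+D[:,2]*r.grasp_offset
    s=np.round(R.T@(Pd-P)); w=np.round(Ro.from_matrix(R.T@D).as_rotvec(),2)
    n=max(np.linalg.norm(s)/62.5,np.linalg.norm(w)/.188)
    print("row",s.astype(int).tolist(),w.tolist(),"n>=%.1f"%n)
    json.dump([(P+R@s).tolist(),(R@Ro.from_rotvec(w).as_matrix()).tolist()],open("cmd.json","w"))
if __name__=="__main__": plan(*map(float,sys.argv[1:6]))
E
python3 - <<'E'
from plan import *; import pickle
C=pickle.load(open("c1.pkl","rb")); w=C["wrist"]; np.set_printoptions(precision=3,suppress=True)
w0=dict(w); w0["R"]=np.array([[ 0.99999722,-0.00161719,-0.00171378],[-0.00112556,-0.96679823,0.25553848],[-0.00207014,-0.25553585,-0.96679737]]);w0["t"]=np.array([-649.39815354,-29.80399941,388.36271666])
obs=[(w0,(48,-30,0),(176.5,144.5)),(w0,(48,30,0),(127.5,123.5)),(w0,(-48,30,0),(100.5,190.5)),(w0,(-48,-30,0),(144.5,211.5))]
d=C["side"]; q=lambda u,v:(210+u/4-.4,150+v/4-.4)
o2=[(d,(48,-30,0),q(345,131)),(d,(48,30,0),q(424,166)),(d,(-48,30,0),q(515,98)),(d,(-48,-30,0),q(438,57))]
print(fit(obs+o2,np.eye(3),[500,15,39,1.1]),fit(o2,np.eye(3),[500,15,39,1.1])[0])
o3=[(d,(60,-32,0),q(0,0))]
P,R=load(); o=r.observe(); print(o["position"],P)
E
python3 plan.py 510 70 170 0 -28; python3 - <<'E'
E
```

```text
(array([500.931,  13.154,  37.42 ,   1.086]), array([-3.2,  1.5,  0.4, -0.7,  0.8,  0.2, -0.1, -0.4, -0.4, -1. , -1.7,
        1.1, -1.7, -0. , -0.6,  0.4])) [496.696  26.076  49.683   1.104]
[ 650.588 -247.059  292.083] [ 650.02 -250.    292.6 ]
row [320, -140, 141] [0.0, 0.0, 0.49] n>=6.0
```

```bash
rm cmd.json; python3 plan.py 505 -70 210 0 0
```

```text
row [180, -145, 101] [0.0, 0.0, 0.0] n>=4.0
```

```bash
python3 shift.py '[[50,-40,25,0,0,0],[90,-72,50,0,0,0],[135,-110,75,0,0,0],[180,-145,101,0,0,0],[180,-145,101,0,0,0],[180,-145,101,0,0,0],[180,-145,101,0,0,0],[180,-145,101,0,0,0]]'
python3 - <<'E'
from h import *; import pickle
c=r.calibration("wrist"); im=r.read_camera("wrist"); pickle.dump((c,im),open("w2.pkl","wb")); save("w2.png",im,(130,0,380,200),3)
print(r.observe()["position"])
E
```

```text
time: 2.05
position: [506.0, -70.8, 192.2]
ee_rot: [0.001, 0.708, 0.707, 0.0]
contact_force: [0.6, 0.4, 0.4]
grip_width: 87.3
grip_force: 0.0
[505.78031149 -70.73698699 191.99226826]
```

View pics/w2.png

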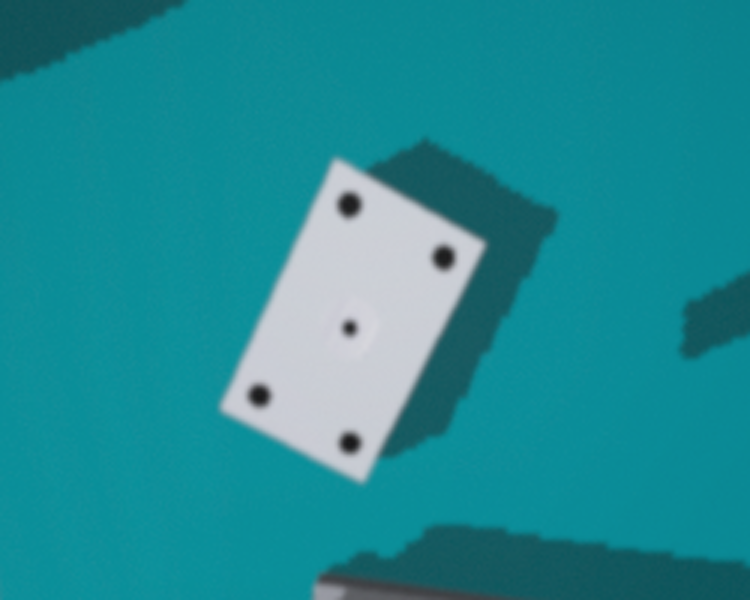

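Block corners are at crop (335,157), (487,242), (362,483) and (219,408), with its centre mark at (350,328). The stop's near corner is at (316,578).

```bash
python3 - <<'E'
from plan import *; import pickle
C=pickle.load(open("c1.pkl","rb")); w,d=C["wrist"],C["side"]; c,_=pickle.load(open("w2.pkl","rb")); np.set_printoptions(precision=3,suppress=True)
q=lambda u,v:(130+u/3-.33,v/3-.33); e=lambda u,v:(210+u/4-.4,150+v/4-.4); S=lambda a,b:(a/1.5605,b/1.5605)
o1=[(c,(48,30,0),q(335,157)),(c,(48,-30,0),q(487,242)),(c,(-48,-30,0),q(363,484)),(c,(-48,30,0),q(218,409)),(c,(0,0,0),q(350,328))]
o2=[(d,(48,-30,0),e(345,131)),(d,(48,30,0),e(424,166)),(d,(-48,30,0),e(515,98)),(d,(-48,-30,0),e(438,57))]
print(fit(o1,np.eye(3),[500,15,39,1.1]),fit(o1+o2,np.eye(3),[500,15,39,1.1])[0])
f=[(w,(160,-120,0),S(161,279)),(w,(160,120,0),S(455,319)),(w,(-10,-120,12),S(200,80)),(w,(-10,120,12),S(477,122)),(w,(0,-120,12),S(198,97)),(w,(0,120,12),S(474,136))]
print(fit(f+[(c,(-10,-120,12),q(318,577))]*1,T0,[600,-100,50,0]))
# triangulate stop corner
print(tri((w,*S(200,80)),(c,*q(318,577))))
E
python3 plan.py 503 30 110 -30 -28
```

```text
(array([498.632,  13.059,  41.074,   1.091]), array([ 0. , -0.2,  0. ,  0.1, -0.1, -0.1,  0.2,  0.2, -0.2,  0. ])) [498.526  13.216  39.207   1.092]
(array([ 600.175, -119.873,   40.599,   -0.152]), array([ 1.2, -3.5, -1.9, -2.3,  1.5,  0.2, -0.6,  1.7,  1.1, -4.2,  0.6,
       -0.8, -1.7,  8. ]))
(array([481.754, -83.169,  38.216]), [np.float64(4.282735830545361), np.float64(4.28273583054519)])
row [92, -6, 98] [0.13, -0.51, 0.48] n>=3.8
```

Run:
```python
from plan import *
json.dump([[505.02,-70,191.6],tool(0,0).tolist()],open("cmd.json","w"))
plan(520,54,94,-35,-27.5); plan(498.6,13.1,28,-35,-27.5)
```

```text
row [114, 10, 113] [0.15, -0.6, 0.46] n>=4.1
row [1, 0, 80] [-0.0, 0.0, 0.01] n>=1.3
```

```bash
python3 shift.py '[[28,2,20,0.03,-0.12,0.1],[57,5,45,0.07,-0.28,0.22],[85,8,75,0.11,-0.44,0.34],[114,10,113,0.15,-0.6,0.46],[114,10,113,0.15,-0.6,0.46],[114,10,113,0.15,-0.6,0.46],[114,10,113,0.15,-0.6,0.46]]' 87
python3 shift.py '[[0,0,30,0,0,0],[0,0,55,0,0,0],[1,0,70,0,0,0.01],[1,0,80,0,0,0.01],[1,0,80,0,0,0.01]]'
python3 -c "
from plan import *
P,R=load();o=r.observe();print(P,o['position'],np.round(Ro.from_matrix(R).as_quat(scalar_first=True),3))"
```

```text
time: 2.98
position: [515.9, 42.8, 79.5]
ee_rot: [0.155, 0.815, 0.496, -0.258]
contact_force: [-0.1, -0.3, 0.7]
grip_width: 86.9
grip_force: 0.0
time: 3.6
position: [494.1, 3.5, 12.9]
ee_rot: [0.156, 0.817, 0.492, -0.258]
contact_force: [1.0, 0.6, -0.3]
grip_width: 87.1
grip_force: 0.0
[494.04223238   3.96770543  12.58220954] [494.09572884   3.48452687  12.89240187] [ 0.156  0.816  0.493 -0.258]
```

Tracking is good, so I'll close and lift.

```bash
python3 shift.py '[[0,0,0,0,0,0],[0,0,0,0,0,0],[0,0,0,0,0,0],[0,0,0,0,0,0],[0,0,0,0,0,0],[0,0,0,0,0,0]]' 50 50
python3 - <<'E'
from plan import *
plan(505,40,150,-35,-27.5); plan(590,90,150,55,0)
E
```

```text
time: 4.35
position: [494.1, 4.2, 12.7]
ee_rot: [0.156, 0.816, 0.493, -0.258]
contact_force: [0.4, 1.9, 1.7]
grip_width: 59.8
grip_force: 50.0
row [-49, -7, -115] [-0.0, 0.0, -0.0] n>=2.0
row [86, 45, -66] [0.09, 1.54, -0.53] n>=8.7
```

```bash
python3 shift.py '[[-10,-2,-25,0,0,0],[-24,-4,-60,0,0,0],[-38,-6,-95,0,0,0],[-49,-7,-115,0,0,0],[-49,-7,-115,0,0,0],[-49,-7,-115,0,0,0]]'
python3 - <<'E'
from plan import *
json.dump([(np.array([494.04,3.97,12.58])+tool(-35,-27.5)@[-49,-7,-115]).tolist(),tool(-35,-27.5).tolist()],open("cmd.json","w"))
print(load()[0]); plan(590,80,150,55,-8); plan(590,80,57,55,-8)
E
```

```text
time: 5.1
position: [499.0, 29.9, 133.2]
ee_rot: [0.156, 0.816, 0.493, -0.259]
contact_force: [0.3, 0.4, -3.9]
grip_width: 59.3
grip_force: 50.0
[499.75458473  30.10737913 134.88773047]
row [80, 52, -61] [0.07, 1.55, -0.37] n>=8.5
row [-76, 0, 53] [-0.0, 0.0, -0.0] n>=1.5
```

```bash
python3 shift.py '[[9,6,-7,0.01,0.17,-0.04],[18,12,-14,0.02,0.34,-0.08],[27,18,-21,0.02,0.51,-0.12],[36,24,-28,0.03,0.68,-0.16],[45,29,-34,0.04,0.86,-0.2],[54,35,-41,0.05,1.03,-0.25],[62,41,-48,0.06,1.2,-0.29],[71,46,-55,0.06,1.37,-0.33],[80,52,-61,0.07,1.55,-0.37],[80,52,-61,0.07,1.55,-0.37],[80,52,-61,0.07,1.55,-0.37],[80,52,-61,0.07,1.55,-0.37]]'
python3 -c "
from plan import *
P,R=load();o=r.observe();print(P,o['position'],np.round(Ro.from_matrix(R).as_quat(scalar_first=True),3),o['qpos'].round(2))
im=r.read_camera('side');save('sd3.png',im,(180,20,430,220),3)"
```

```text
time: 6.6
position: [592.6, 96.4, 140.1]
ee_rot: [-0.301, 0.672, 0.582, 0.346]
contact_force: [-0.2, -0.5, -3.9]
grip_width: 59.9
grip_force: 50.0
[591.77635081  94.82205768  46.31709333] [592.62785063  96.40562025 140.08632321] [-0.303  0.671  0.581  0.346] [ 0.5   0.43 -0.23  1.83 -0.91  1.25  0.61]
```

View pics/sd3.png

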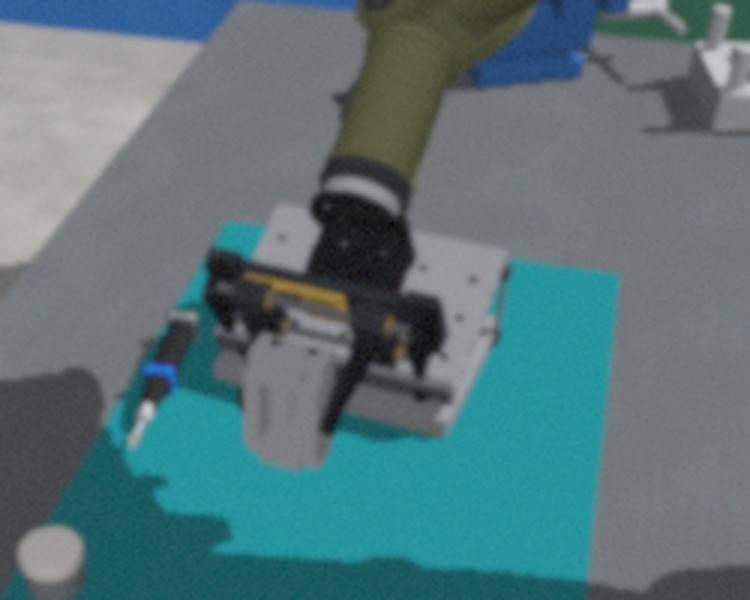

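The block is upright in the fingers at crop (290,400), with the moulding face towards +y. Next I'll lower it until it touches.

```bash
python3 shift.py '[[-20,0,14,0,0,0],[-45,0,31,0,0,0],[-65,0,45,0,0,0],[-76,0,53,0,0,0],[-76,0,53,0,0,0]]'
python3 shift.py '[[-1,0,1,0,0,0],[-2,0,1,0,0,0],[-3,0,2,0,0,0],[-3,0,2,0,0,0]]'
```

```text
time: 7.28
position: [591.4, 94.8, 44.8]
ee_rot: [-0.303, 0.673, 0.58, 0.346]
contact_force: [-0.9, 0.6, -3.7]
grip_width: 59.6
grip_force: 50.0
time: 7.78
position: [592.2, 94.3, 42.7]
ee_rot: [-0.301, 0.673, 0.58, 0.346]
contact_force: [-0.5, -0.1, -4.0]
grip_width: 59.5
grip_force: 50.0
```

```bash
python3 shift.py '[[-1,0,1,0,0,0],[-2,0,1,0,0,0],[-2,0,1,0,0,0],[-2,0,1,0,0,0]]'
```

```text
time: 8.28
position: [592.3, 94.4, 41.1]
ee_rot: [-0.302, 0.672, 0.58, 0.347]
contact_force: [-1.0, 0.5, 0.9]
grip_width: 59.7
grip_force: 50.0
```

```bash
python3 shift.py '[[0,0,0,0,0,0],[0,0,0,0,0,0],[0,0,0,0,0,0],[0,0,0,0,0,0]]' 87
python3 shift.py '[[0,0,-20,0,0,0],[0,0,-50,0,0,0],[-0,0,-85,0,0,0],[0,0,-120,0,0,0],[0,0,-120,0,0,0]]'
python3 - <<'E'
from plan import *
P,R=load(); P=P+R@[-5,0,3-120.]
json.dump([P.tolist(),R.tolist()],open("cmd.json","w")); print(P)
plan(590,110,240,0,-8); plan(590,150,160,-45,-8)
E
```

```text
time: 8.78
position: [592.2, 93.9, 40.3]
ee_rot: [-0.302, 0.673, 0.58, 0.346]
contact_force: [-0.1, 0.2, -0.8]
grip_width: 85.6
grip_force: 0.0
time: 9.4
position: [579.7, -7.9, 111.3]
ee_rot: [-0.298, 0.674, 0.579, 0.347]
contact_force: [0.6, 0.6, 0.2]
grip_width: 87.1
grip_force: 0.0
[578.29276427  -2.73570561 109.67856203]
row [156, -5, 28] [-0.0, -0.96, -0.0] n>=5.1
row [27, -5, 74] [-0.0, -0.78, 0.0] n>=4.1
```

```bash
python3 shift.py '[[20,-1,-5,0,-0.1,0],[55,-2,0,0,-0.27,0],[85,-3,8,0,-0.45,0],[115,-4,15,0,-0.62,0],[140,-5,22,0,-0.8,0],[156,-5,28,0,-0.96,0],[156,-5,28,0,-0.96,0],[156,-5,28,0,-0.96,0]]'
python3 - <<'E'
from plan import *
R0=tool(55,-8); P0=np.array([578.293,-2.736,109.679])
P=P0+R0@[156,-5,28]; json.dump([P.tolist(),tool(0,-8).tolist()],open("cmd.json","w"))
G0=P0+R0[:,2]*(120-18.7); print("G0",G0, P)
G=G0+16*Rz(np.radians(-8))@[0,1,0]; B=G-90*tool(-45,-8)[:,2]; print(G,B)
plan(*B,-45,-8); plan(*G,-45,-8)
E
```

```text
time: 10.4
position: [589.4, 109.8, 219.9]
ee_rot: [-0.0, 0.756, 0.654, -0.004]
contact_force: [-1.0, -0.7, 0.2]
grip_width: 86.8
grip_force: 0.0
G0 [589.84159813  79.43654544  51.575707  ] [588.98668986 109.28003973 221.40657869]
[592.06836774  95.28083454  51.575707  ] [600.92528965 158.30110853 115.2153173 ]
row [37, 5, 119] [-0.0, -0.79, 0.0] n>=4.2
row [1, 0, 90] [0.0, 0.0, -0.0] n>=1.4
```

```bash
python3 shift.py '[[9,1,28,0,-0.16,0],[17,2,55,0,-0.33,0],[25,3,80,0,-0.5,0],[32,4,100,0,-0.65,0],[37,5,119,0,-0.79,0],[37,5,119,0,-0.79,0],[37,5,119,0,-0.79,0],[37,5,119,0,-0.79,0]]'
python3 - <<'E'
from plan import *
o=r.observe();print(o['position'],load()[0]-90*load()[1][:,2],o['qpos'].round(2)); im=r.read_camera('wrist');save('w4.png',im,None,1.2); im=r.read_camera('side');cv2.imwrite("pics/sd4.png",im[:,:,::-1])
E
```

```text
time: 11.4
position: [601.4, 142.6, 105.1]
ee_rot: [0.252, 0.699, 0.602, -0.292]
contact_force: [-0.2, -0.0, 0.9]
grip_width: 87.1
grip_force: 0.0
[601.40278976 142.62269597 105.05931566] [599.18539128 145.92108831 101.69622542] [-0.48  0.71 -0.18  1.35  0.64  1.71 -0.92]
```

View pics/w4.png

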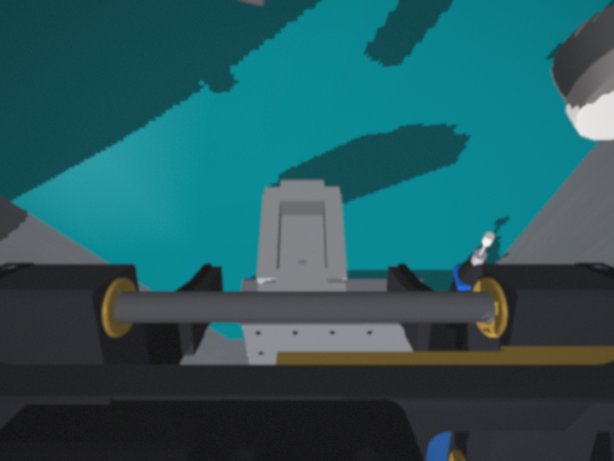

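The block stands with its pocket facing +y at about (302,235), midway between the fingers at 215 and 390. I'll go in and close.

```bash
python3 shift.py '[[0,0,30,0,0,0],[0,0,55,0,0,0],[1,0,75,0,0,0],[1,0,90,0,0,0],[1,0,90,0,0,0],[1,0,90,0,0,0]]'
python3 -c "
from plan import *
o=r.observe();print(o['position'],load()[0])"
```

```text
time: 12.25
position: [590.8, 82.9, 38.4]
ee_rot: [0.252, 0.697, 0.604, -0.294]
contact_force: [-0.7, -0.0, -0.5]
grip_width: 87.0
grip_force: 0.0
[590.76066349  82.8544222   38.35351201] [590.28780518  82.61147362  38.35014701]
```

```bash
python3 shift.py '[[0,0,0,0,0,0],[0,0,0,0,0,0],[0,0,0,0,0,0],[0,0,0,0,0,0],[0,0,0,0,0,0],[0,0,0,0,0,0]]' 50 50
python3 - <<'E'
from plan import *; import pickle
C=pickle.load(open("c1.pkl","rb")); w,d=C["wrist"],C["side"]; c,_=pickle.load(open("w2.pkl","rb")); np.set_printoptions(precision=3,suppress=True)
q=lambda u,v:(130+u/3-.33,v/3-.33); S=lambda a,b:(a/1.5605-.2,b/1.5605-.2)
f=[(w,(160,-120,0),S(161,279)),(w,(160,120,0),S(455,319)),(w,(-10,-120,12),S(200,80)),(w,(-10,120,12),S(477,122)),(w,(0,-120,0),S(198,98)),(w,(0,120,0),S(474,138))]
print(fit(f,T0,[600,-100,50,0])); print(fit(f+[(c,(-10,-120,12),q(318,577))],T0,[600,-100,50,0]))
f50=least_squares(lambda p:np.concatenate([np.subtract(proj(c_,np.array([p[0],p[1],50])+Rz(p[2])@T0@np.array(l,float)),uv) for c_,l,uv in f]),[600,-110,-.14]); print(f50.x,f50.fun.round(1))
E
```

```text
time: 13.0
position: [590.4, 82.1, 37.9]
ee_rot: [0.252, 0.697, 0.604, -0.294]
contact_force: [-0.1, 0.3, 1.0]
grip_width: 59.5
grip_force: 50.0
(array([ 599.908, -119.922,   49.301,   -0.14 ]), array([-1. , -0.6,  0.6, -1.1, -1.6, -0.1,  0.7, -0.3,  1.7,  1.1, -0.2,
        1.1]))
(array([ 600.381, -118.043,   44.792,   -0.151]), array([-0.3, -4.1, -1. , -2.6,  0.3, -1.9,  0.4, -0.1,  3.4, -0.8, -0.6,
        1.1, -1.8,  7.5]))
[ 600.016 -119.968   -0.14 ] [-1.2 -0.5  0.7 -0.9 -1.8 -0.1  0.8 -0.3  1.6  1.  -0.   1.1]
```

```bash
cat >> fit.py <<'E'
S0=np.array([600,-120,50.]); SY=-0.14
def slope(l): return S0+Rz(SY)@T0@np.array(l,float)
E
python3 - <<'E'
from plan import *
plan(592,70,190,-45,-8); 
g=slope((50.6,-55,27+45)); print(g); plan(*g,20,-8); plan(*slope((50.6,-55,27+6)),20,-8)
E
```

```text
row [-116, 3, -79] [0.0, 0.0, -0.0] n>=2.2
[ 543.38487797 -127.60481425  136.63864471]
row [-88, -20, 170] [0.0, 1.14, 0.0] n>=6.1
row [-28, 0, 28] [-0.0, -0.0, 0.0] n>=0.6
```

```bash
python3 shift.py '[[-15,0,-10,0,0,0],[-45,1,-31,0,0,0],[-80,2,-55,0,0,0],[-105,3,-71,0,0,0],[-116,3,-79,0,0,0],[-116,3,-79,0,0,0],[-116,3,-79,0,0,0]]'
python3 shift.py '[[-11,-2,21,0,0.14,0],[-22,-5,42,0,0.28,0],[-33,-7,63,0,0.43,0],[-44,-10,85,0,0.57,0],[-55,-12,106,0,0.71,0],[-66,-15,127,0,0.85,0],[-77,-17,149,0,1,0],[-88,-20,170,0,1.14,0],[-88,-20,170,0,1.14,0],[-88,-20,170,0,1.14,0],[-88,-20,170,0,1.14,0],[-88,-20,170,0,1.14,0]]'
python3 -c "
from plan import *
o=r.observe();P,R=load();print(o['position'],P-R@[-28,0,28],o['ee_rot'],Ro.from_matrix(R).as_quat(scalar_first=True))
im=r.read_camera('side');save('sd5.png',im,(180,20,430,220),3)"
```

```text
time: 13.88
position: [589.5, 57.3, 174.2]
ee_rot: [0.251, 0.696, 0.604, -0.295]
contact_force: [0.1, 0.5, -4.8]
grip_width: 59.7
grip_force: 50.0
time: 15.38
position: [544.0, -119.5, 120.2]
ee_rot: [-0.114, 0.745, 0.645, 0.128]
contact_force: [0.0, -0.6, -3.5]
grip_width: 59.7
grip_force: 50.0
[ 544.0442564  -119.45188411  120.17622644] [ 544.47370748 -121.22272896  119.21229086] [-0.1135956   0.74451017  0.64532418  0.12789586] [-0.11422522  0.74318255  0.64603874  0.13140108]
```

View pics/sd5.png

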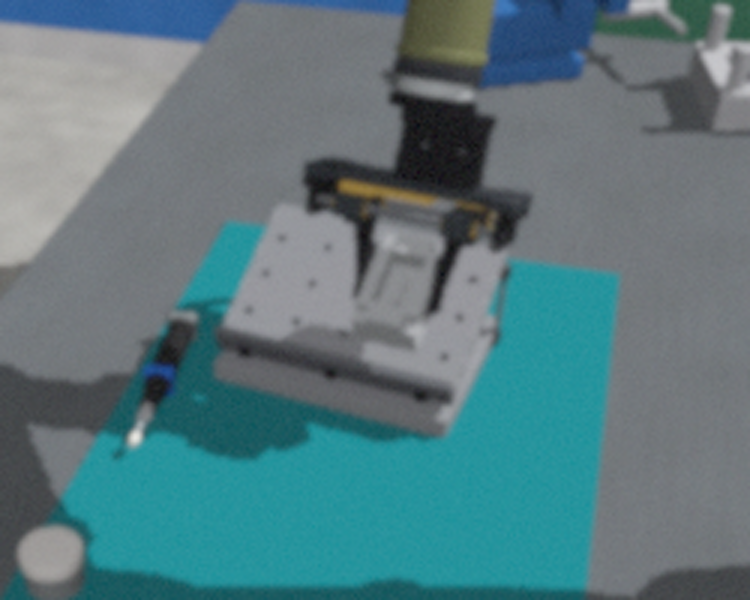

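The block is face up, parallel to the slope and above its near side at crop (400,280). I'll descend slowly, aiming a few mm up-slope of the stop.

```bash
python3 shift.py '[[-9,0,7,0,0,0],[-18,0,15,0,0,0],[-25,0,21,0,0,0],[-30,0,26,0,0,0],[-30,0,26,0,0,0],[-30,0,26,0,0,0]]'
python3 shift.py '[[-1,0,1,0,0,0],[-1,0,1,0,0,0],[-2,0,2,0,0,0],[-2,0,2,0,0,0]]'
```

```text
time: 16.18
position: [541.1, -140.2, 85.7]
ee_rot: [-0.113, 0.745, 0.644, 0.128]
contact_force: [-0.1, -0.3, -3.4]
grip_width: 59.6
grip_force: 50.0
time: 16.68
position: [540.6, -141.7, 82.8]
ee_rot: [-0.114, 0.746, 0.644, 0.128]
contact_force: [0.3, 0.1, -4.8]
grip_width: 59.7
grip_force: 50.0
```

```bash
python3 shift.py '[[-1,0,1,0,0,0],[-1,0,1,0,0,0],[-1,0,1,0,0,0]]'
python3 shift.py '[[-1,0,1,0,0,0],[-1,0,1,0,0,0],[-1,0,1,0,0,0]]'
```

```text
time: 17.05
position: [540.6, -142.2, 81.6]
ee_rot: [-0.113, 0.746, 0.644, 0.128]
contact_force: [-0.0, -0.1, -4.6]
grip_width: 59.9
grip_force: 50.0
time: 17.42
position: [541.0, -142.2, 81.0]
ee_rot: [-0.113, 0.745, 0.644, 0.129]
contact_force: [-0.1, 2.1, 0.8]
grip_width: 60.1
grip_force: 50.0
```

```bash
python3 shift.py '[[1,0,0,0,0,0],[1,0,1,0,0,0],[2,0,1,0,0,0],[2,0,2,0,0,0],[2,0,2,0,0,0]]'
```

```text
time: 18.05
position: [541.5, -140.0, 79.8]
ee_rot: [-0.113, 0.745, 0.644, 0.129]
contact_force: [0.5, 2.1, 5.4]
grip_width: 59.9
grip_force: 50.0
```

```bash
python3 shift.py '[[0,0,0,0,0,0],[0,0,0,0,0,0],[0,0,0,0,0,0],[0,0,0,0,0,0],[0,0,0,0,0,0]]' 76
python3 - <<'E'
from plan import *
P,R=load(); P=P+R@[-2-2-1-1+2,0,-2+2+1+1+2.]; print(P, r.observe()["position"])
json.dump([P.tolist(),R.tolist()],open("cmd.json","w"))
plan(*((P-18.7*R[:,2])+R@[0,0,-80.]),20,-8)
plan(600,60,260,0,0)
plan(600,225,230,0,0)
E
```

```text
time: 18.68
position: [540.8, -140.3, 79.0]
ee_rot: [-0.114, 0.746, 0.644, 0.128]
contact_force: [-1.7, -0.5, 1.6]
grip_width: 76.0
grip_force: 0.0
[ 541.81728309 -140.12417065   78.17963421] [ 540.77895456 -140.32435756   79.03014357]
row [0, 0, -80] [-0.0, -0.0, 0.0] n>=1.3
row [250, 30, -2] [0.02, -0.35, -0.14] n>=4.0
row [165, 0, 29] [0.0, 0.0, 0.0] n>=2.7
```

```bash
python3 shift.py '[[0,0,-20,0,0,0],[0,0,-45,0,0,0],[0,0,-65,0,0,0],[0,0,-80,0,0,0],[0,0,-80,0,0,0]]'
python3 shift.py '[[50,6,0,0,-0.07,-0.02],[100,12,0,0.01,-0.14,-0.05],[150,18,-1,0.01,-0.21,-0.08],[200,24,-1,0.02,-0.28,-0.11],[250,30,-2,0.02,-0.35,-0.14],[250,30,-2,0.02,-0.35,-0.14],[250,30,-2,0.02,-0.35,-0.14]]' 87
python3 shift.py '[[55,0,10,0,0,0],[110,0,20,0,0,0],[165,0,29,0,0,0],[165,0,29,0,0,0],[165,0,29,0,0,0],[165,0,29,0,0,0]]'
python3 - <<'E'
from plan import *; import pickle
print(r.observe()["position"],load()[0])
c=r.calibration("wrist"); im=r.read_camera("wrist"); pickle.dump((c,im),open("w6.pkl","wb"))
a=cv2.resize(im[0:200,150:370],None,fx=2.7,fy=2.7,interpolation=2)
s=r.read_camera("scene"); d=r.read_camera("side"); pickle.dump((s,d),open("sd6.pkl","wb"))
b=cv2.resize(d[80:170,230:370],(0,0),fx=2.8,fy=2.8,interpolation=2); 
t=cv2.resize(s[115:215,95:205],None,fx=2.8,fy=2.8,interpolation=2)
H=max(a.shape[0],1); out=np.zeros((600,800,3),np.uint8)
a=a[:540,:]; x=np.zeros_like(out); 
a2=cv2.resize(im[0:200,190:330],None,fx=3,fy=3,interpolation=2); out[:600,:420]=a2[:600,:420]
b=b[:,:380]; out[:b.shape[0],420:420+b.shape[1]]=b; t=t[:600-b.shape[0],:380]; out[b.shape[0]:b.shape[0]+t.shape[0],420:420+t.shape[1]]=t
print(b.shape,t.shape,proj(c,(592,304,25)))
cv2.imwrite("pics/comb6.png",out[:,:,::-1])
E
```

```text
time: 19.3
position: [537.9, -167.8, 155.4]
ee_rot: [-0.112, 0.746, 0.644, 0.129]
contact_force: [-0.6, 0.2, -0.4]
grip_width: 76.0
grip_force: 0.0
time: 20.18
position: [600.7, 60.8, 239.3]
ee_rot: [0.002, 0.708, 0.706, -0.003]
contact_force: [-0.9, -0.8, -0.2]
grip_width: 86.9
grip_force: 0.0
time: 20.92
position: [602.9, 222.3, 210.4]
ee_rot: [0.003, 0.71, 0.704, -0.003]
contact_force: [0.4, -0.2, -0.9]
grip_width: 86.9
grip_force: 0.0
[602.85486044 222.29650326 210.37894652] [600.26540643 225.3880964  211.78365457]
(252, 380, 3) (280, 308, 3) (np.float64(243.719296239662), np.float64(111.16649438670568))
```

Run:
```python
from plan import *; import pickle
s,d=pickle.load(open("sd6.pkl","rb"))
print(r.observe()["position"])
c=r.calibration("wrist"); im=r.read_camera("wrist"); pickle.dump((c,im),open("w6.pkl","wb"))
out=np.zeros((600,800,3),np.uint8)
out[:600,:450]=cv2.resize(im[0:200,170:320],None,fx=3,fy=3,interpolation=2)
b=cv2.resize(d[80:180,245:361],None,fx=3,fy=3,interpolation=2); out[:300,450:798]=b
t=cv2.resize(s[115:215,92:208],None,fx=3,fy=3,interpolation=2); out[300:600,450:798]=t
cv2.imwrite("pics/comb7.png",out[:,:,::-1]); print(r.observe()["position"],proj(c,(592,304,25)))
```

```text
[602.5312161  223.82673096 210.77285791]
[602.37410344 224.31153354 210.77274214] (np.float64(244.09548862148563), np.float64(112.63543328112318))
```

View pics/comb7.png

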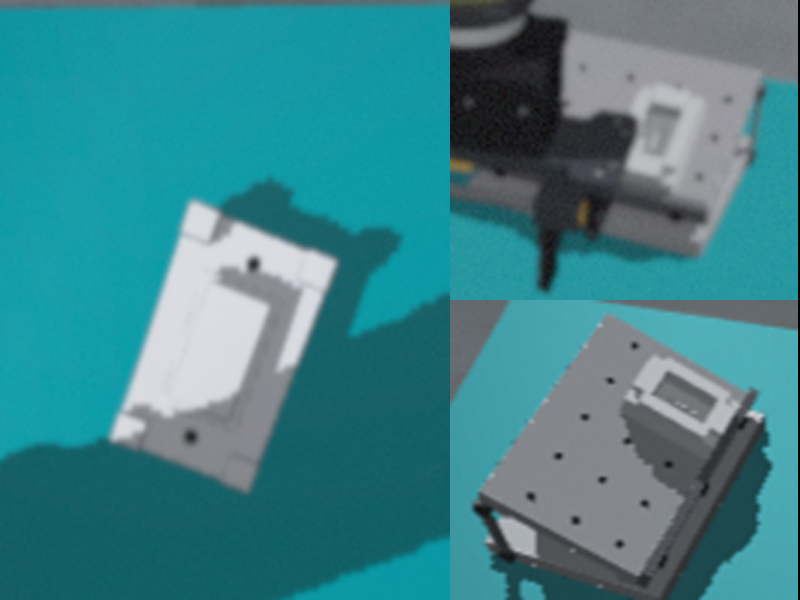

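The cavity half lies face up against the stop (right-hand insets), and it looks square. Core lug corners are at (189,200), (337,262), (248,493) and (108,440) in the left panel.

Run:
```python
from plan import *; import pickle
c,_=pickle.load(open("w6.pkl","rb")); np.set_printoptions(precision=3,suppress=True)
q=lambda u,v:(170+u/3-.33,v/3-.33)
o=[(c,(48,30,0),q(189,200)),(c,(48,-30,0),q(337,262)),(c,(-48,-30,0),q(248,493)),(c,(-48,30,0),q(109,440))]
print(fit(o,np.eye(3),[592,304,35,1.1]))
f=least_squares(lambda p:np.concatenate([np.subtract(proj(c_,np.array([p[0],p[1],35])+Rz(p[2])@np.array(l,float)),uv) for c_,l,uv in o]),[592,304,1.1]);print(f.x,f.fun.round(1))
# cross-check height with the scene/side pictures at start
d=r.calibration("side"); e=lambda u,v:(210+u/4-.4,150+v/4-.4)
print([ (np.array(proj(d,f.x[:2].tolist()+[35]+Rz(0)@[0,0,0]*0) if 0 else proj(d,np.array([*f.x[:2],35])+Rz(f.x[2])@np.array(l,float)))-[210,150])*4 for _,l,_ in o])
```

```text
(array([590.802, 298.347,  33.048,   1.195]), array([ 0.3,  0.1, -0.1, -0.3, -0.2,  0.1,  0.1,  0.1]))
[590.867 298.28    1.195] [ 0.2 -0.2  0.1 -0.4 -0.2  0.4 -0.1  0.3]
[array([150.367, 508.44 ]), array([ 61.851, 451.029]), array([175.074, 340.477]), array([261.406, 390.741])]
```

```bash
cat > sync.py <<'E'
from plan import *
o=r.observe(); P,R=load(); Rm=Ro.from_quat(o["ee_rot"],scalar_first=True).as_matrix()
print("meas",o["position"].round(1),"cmd",P.round(1),"rot err",np.round(Ro.from_matrix(R.T@Rm).as_rotvec(),3))
if len(sys.argv)>1: json.dump([o["position"].tolist(),Rm.tolist()],open("cmd.json","w"))
E
python3 sync.py s; python3 plan.py 590.8 298.3 110 0 -21.5
```

```text
meas [602.4 224.3 210.8] cmd [600.3 225.4 211.8] rot err [ 0.004 -0.006  0.007]
row [75, -12, 119] [0.0, 0.01, 0.37] n>=2.3
```

```bash
python3 shift.py '[[25,-4,30,0,0,0.12],[50,-8,65,0,0,0.25],[75,-12,100,0,0.01,0.37],[75,-12,119,0,0.01,0.37],[75,-12,119,0,0.01,0.37],[75,-12,119,0,0.01,0.37],[75,-12,119,0,0.01,0.37],[75,-12,119,0,0.01,0.37]]' 87
python3 sync.py s; python3 plan.py 590.8 298.3 25 0 -21.5
```

```text
time: 22.12
position: [591.0, 299.7, 92.2]
ee_rot: [-0.001, 0.827, 0.563, 0.003]
contact_force: [0.2, -0.5, 0.2]
grip_width: 87.3
grip_force: 0.0
meas [591.  299.7  92.2] cmd [590.9 298.6  91.3] rot err [-0.001  0.001 -0.001]
row [-2, 0, 86] [0.0, -0.01, 0.0] n>=1.4
```

```bash
python3 shift.py '[[0,0,30,0,0,0],[-1,0,60,0,0,0],[-1,0,78,0,0,0],[-1,0,85,0,0,0],[-1,0,85,0,0,0],[-1,0,85,0,0,0]]'
python3 shift.py '[[0,0,0,0,0,0],[0,0,0,0,0,0],[0,0,0,0,0,0],[0,0,0,0,0,0],[0,0,0,0,0,0],[0,0,0,0,0,0]]' 50 50
python3 sync.py s; python3 plan.py 600 230 190 -12 -10
python3 - <<'E'
from plan import *
g=slope((51,55,22+45)); print(g); plan(*g,-25,-8)
E
```

```text
time: 22.88
position: [590.9, 299.8, 7.3]
ee_rot: [-0.001, 0.826, 0.563, 0.003]
contact_force: [0.1, 0.2, -0.3]
grip_width: 87.1
grip_force: 0.0
time: 23.62
position: [590.2, 299.2, 6.2]
ee_rot: [-0.001, 0.826, 0.563, 0.002]
contact_force: [-0.1, -0.1, 1.6]
grip_width: 59.3
grip_force: 50.0
meas [590.2 299.2   6.2] cmd [590.6 298.2   6.2] rot err [ 0.001  0.009 -0.   ]
row [-64, 35, -166] [-0.02, -0.21, -0.2] n>=2.9
[ 651.9631826  -145.40594986  132.27615308]
row [-345, 117, 130] [-0.01, -0.23, -0.03] n>=6.2
```

```bash
python3 shift.py '[[0,0,-25,0,0,0],[-5,3,-65,0,-0.03,-0.03],[-20,11,-105,0,-0.09,-0.09],[-40,22,-140,-0.01,-0.15,-0.15],[-64,35,-166,-0.02,-0.21,-0.2],[-64,35,-166,-0.02,-0.21,-0.2],[-64,35,-166,-0.02,-0.21,-0.2]]'
python3 shift.py '[[-45,15,10,0,-0.03,0],[-95,32,25,0,-0.07,0],[-145,49,40,0,-0.1,-0.01],[-195,66,60,0,-0.13,-0.02],[-245,83,80,0,-0.17,-0.02],[-295,100,105,-0.01,-0.2,-0.03],[-345,117,130,-0.01,-0.23,-0.03],[-345,117,130,-0.01,-0.23,-0.03],[-345,117,130,-0.01,-0.23,-0.03],[-345,117,130,-0.01,-0.23,-0.03],[-345,117,130,-0.01,-0.23,-0.03],[-345,117,130,-0.01,-0.23,-0.03]]'
python3 sync.py
python3 - <<'E'
from plan import *
plan(*slope((51,55,22+5)),-25,-8)
E
```

```text
time: 24.5
position: [597.6, 227.0, 169.6]
ee_rot: [0.065, 0.762, 0.64, -0.08]
contact_force: [-0.5, 0.1, -4.8]
grip_width: 59.5
grip_force: 50.0
time: 26.0
position: [651.4, -151.9, 115.6]
ee_rot: [0.142, 0.737, 0.64, -0.163]
contact_force: [0.2, 0.4, -4.6]
grip_width: 59.5
grip_force: 50.0
meas [ 651.4 -151.9  115.6] cmd [ 651.3 -152.8  115.6] rot err [-0.001  0.    -0.001]
row [0, 0, 40] [-0.0, 0.0, -0.0] n>=0.6
```

```bash
python3 shift.py '[[0,0,12,0,0,0],[0,0,25,0,0,0],[0,0,35,0,0,0],[0,0,40,0,0,0],[0,0,40,0,0,0],[0,0,40,0,0,0]]'
python3 shift.py '[[0,0,1,0,0,0],[0,0,2,0,0,0],[0,0,3,0,0,0],[0,0,3,0,0,0]]'
```

```text
time: 26.75
position: [649.2, -169.2, 79.6]
ee_rot: [0.142, 0.738, 0.64, -0.163]
contact_force: [-0.1, 0.4, -4.2]
grip_width: 59.7
grip_force: 50.0
time: 27.25
position: [648.4, -170.8, 76.3]
ee_rot: [0.142, 0.738, 0.639, -0.164]
contact_force: [0.0, -0.3, -3.7]
grip_width: 59.5
grip_force: 50.0
```

```bash
python3 shift.py '[[0,0,1,0,0,0],[0,0,1,0,0,0],[0,0,1,0,0,0]]'
python3 shift.py '[[0,0,1,0,0,0],[0,0,1,0,0,0],[0,0,1,0,0,0]]'
```

```text
time: 27.62
position: [648.5, -171.2, 75.5]
ee_rot: [0.142, 0.738, 0.639, -0.164]
contact_force: [-0.5, -0.2, -4.9]
grip_width: 59.6
grip_force: 50.0
time: 28.0
position: [648.7, -171.4, 75.0]
ee_rot: [0.142, 0.738, 0.64, -0.163]
contact_force: [-0.7, 1.2, -1.7]
grip_width: 59.6
grip_force: 50.0
```

```bash
python3 shift.py '[[1,0,0,0,0,0],[2,0,0,0,0,0],[3,0,0,0,0,0],[3,0,0,0,0,0]]'
python3 shift.py '[[0,0,0,0,0,0],[0,0,0,0,0,0],[0,0,0,0,0,0],[0,0,0,0,0,0],[0,0,0,0,0,0]]' 76
python3 shift.py '[[0,0,-15,0,0,0],[0,0,-40,0,0,0],[0,0,-70,0,0,0],[0,0,-100,0,0,0],[0,0,-130,0,0,0],[0,0,-130,0,0,0]]'
python3 sync.py s; python3 plan.py 640 -230 320 0 0
```

```text
time: 28.5
position: [649.2, -169.0, 73.8]
ee_rot: [0.142, 0.738, 0.64, -0.164]
contact_force: [0.4, 1.2, 1.0]
grip_width: 59.5
grip_force: 50.0
time: 29.12
position: [648.8, -169.0, 73.4]
ee_rot: [0.142, 0.738, 0.639, -0.164]
contact_force: [-0.2, 0.4, 0.4]
grip_width: 75.9
grip_force: 0.0
time: 29.88
position: [658.8, -112.2, 194.8]
ee_rot: [0.144, 0.737, 0.64, -0.161]
contact_force: [1.1, -0.2, 0.1]
grip_width: 76.0
grip_force: 0.0
meas [ 658.8 -112.2  194.8] cmd [ 648.9 -169.6   79.3] rot err [-0.006  0.002 -0.   ]
row [-153, -2, -46] [-0.02, 0.43, -0.14] n>=2.6
```

No viewings are left, so I'll check the placing numerically from an overhead wrist picture.

```bash
python3 shift.py '[[-40,0,-15,0,0.1,-0.03],[-80,-1,-25,-0.01,0.21,-0.07],[-115,-2,-35,-0.01,0.32,-0.1],[-153,-2,-46,-0.02,0.43,-0.14],[-153,-2,-46,-0.02,0.43,-0.14],[-153,-2,-46,-0.02,0.43,-0.14],[-153,-2,-46,-0.02,0.43,-0.14],[-153,-2,-46,-0.02,0.43,-0.14]]'
python3 - <<'E'
from plan import *; import pickle
np.set_printoptions(precision=2,suppress=True)
print(r.observe()["position"])
c=r.calibration("wrist"); im=r.read_camera("wrist"); pickle.dump((c,im),open("w8.pkl","wb")); cv2.imwrite("pics/w8.png",im[:,:,::-1])
g=cv2.cvtColor(im,cv2.COLOR_RGB2GRAY)
for l in [(0,-120,0),(0,120,0),(160,120,0),(160,-120,0)]: print("plate",l,np.array(proj(c,slope(l))))
poly=np.array([proj(c,slope(l)) for l in [(2,-118,0),(2,118,0),(158,118,0),(158,-118,0)]]).astype(np.int32)
m=np.zeros_like(g); cv2.fillPoly(m,[poly],1)
print("slope grey pct",np.percentile(g[m>0],[5,25,50,75,95]))
for n,y in (("cav",-55),("core",55)):
    print(n,[np.array(proj(c,slope((a,y+b,36 if n=="cav" else 32)))).round(0) for a,b in [(0,-30),(0,30),(96,30),(96,-30)]])
u0,v0=poly.min(0)-6;u1,v1=poly.max(0)+6
sub=g[v0:v1,u0:u1]; print(u0,v0); k=cv2.resize(sub,None,fx=.4,fy=.4,interpolation=cv2.INTER_AREA)
for row in k: print("".join("%4d"%x for x in row))
E
```

```text
time: 30.88
position: [638.0, -230.1, 296.8]
ee_rot: [-0.003, 0.707, 0.707, -0.006]
contact_force: [0.7, 0.1, -1.1]
grip_width: 76.0
grip_force: 0.0
[ 638.03 -230.1   296.76]
plate (0, -120, 0) [142.46  79.24]
plate (0, 120, 0) [312.95 104.31]
plate (160, 120, 0) [301.52 216.81]
plate (160, -120, 0) [117.44 191.6 ]
slope grey pct [ 99. 135. 142. 145. 184.]
cav [array([160.,  67.]), array([207.,  74.]), array([195., 145.]), array([145., 138.])]
core [array([247.,  81.]), array([293.,  88.]), array([284., 159.]), array([236., 152.])]
113 74
 110 110 110 109 109 109 109 109 108 108 109 105  94  91  96  98  97 101 116 144 176 165 159 177 180 180 180 180 180 180 180 180 180 161  98  88  85  82  78  76  76  76  76  76  76  76  76  76  77  77  77  77  77  77  77  78  77  77  77  77  77  77  77  77  77  77  77  76  77  78  76  76  77  77  76  75  76  76  76  75  75  76
 110 110 110 109 110 109 109 109 109 109 108 108  92  86  86  85  87  95 148 175 179 170 168 179 180 180 180 180 180 180 180 181 180 153 110 119 117 112  92  75  75  76  76  76  76  76  76  76  76  76  77  77  77  77  77  77  
[... 18155 characters left out ...]
40 139 140 147 113 106 107 107 107 107 107
 117 117 116 115 115 115 116 115 115 114 113 113 113 112 112 112 111 111 111 110 111 110 111 111 110 110 108 106 107 110 110 109 109 109 109 109 109 109 109 109 108 109 109 109 109 109 109 109 109 109 108 109 109 109 109 109 109 109 109 109 109 109 109 108 108 109 110 111 112 114 116 119 115 115 130 106 107 107 107 107 107 107
  87  87  86  85  86  90 109 115 115 114 114 114 112 112 112 111 111 111 111 111 110 110 111 110 111 106  83  70  80 103 107 107 108 109 109 109 109 109 109 109 109 109 109 109 109 109 109 109 109 109 109 109 108 109 109 109 109 109 109 109 109 109 109 108 108 108 108 108 108 108 108 108 106 108 113 106 107 107 107 107 106 104
```

Run:
```python
from plan import *; import pickle
np.set_printoptions(precision=2,suppress=True)
c,im=pickle.load(open("w8.pkl","rb")); g=cv2.GaussianBlur(cv2.cvtColor(im,cv2.COLOR_RGB2GRAY),(0,0),.7).astype(float)
def inv(u,v,z): # pixel -> slope frame at local height z
    o,d=ray(c,u,v); B=Rz(SY)@T0; o=B.T@(o-S0); d=B.T@d; return (o+d*(z-o[2])/d[2])
def edge(x,y0,y1,z,ax):  # strongest gradient position along y (ax=1) at fixed x, or along x at fixed y
    s=np.linspace(y0,y1,120); P=[proj(c,slope((x,t,z) if ax else (t,x,z))) for t in s]
    m=cv2.remap(g.astype(np.float32),np.array([[p[0] for p in P]],np.float32),np.array([[p[1] for p in P]],np.float32),1)[0]
    k=np.abs(np.gradient(m)); i=k.argmax(); return s[i]
def lin(a,b):
    a,b=np.array(a),np.array(b); 
    for _ in range(3):
        p=np.polyfit(a,b,1); e=np.abs(b-np.polyval(p,a)); k=e<=max(1.5,2*np.median(e)); a,b=a[k],b[k]
    return p[0],np.polyval(p,48 if True else 0),len(a),e.max()
xs=np.linspace(20,85,27)
print("cav left",lin(xs,[edge(x,-95,-75,36,1) for x in xs])); 
xs2=np.linspace(38,62,15); print("core left",lin(xs2,[edge(x,15,35,24,1) for x in xs2])); print("core right",lin(xs2,[edge(x,78,95,24,1) for x in xs2]))
print("plate left",lin(xs,[edge(x,-128,-112,0,1) for x in xs])); xr=np.linspace(110,150,15); print("plate right",lin(xr,[edge(x,112,128,0,1) for x in xr]))
ys=np.linspace(-75,-35,17); a=[edge(y,88,106,36,0) for y in ys]; p=np.polyfit(ys,a,1); print("cav upper end slope,x",p[0],np.median(a),"at z36")
ys=np.linspace(32,78,17); a=[edge(y,88,106,28,0) for y in ys]; p=np.polyfit(ys,a,1); print("core upper end",p[0],np.median(a),np.array(a))
ys=np.linspace(-100,100,40); a=[edge(y,150,168,0,0) for y in ys]; p=np.polyfit(ys,a,1); print("plate top",p[0],np.median(a))
```

```text
cav left (np.float64(-0.0015169144580913145), np.float64(-84.45854772678304), 26, np.float64(1.4436543848308787))
core left (np.float64(0.021708683473389445), np.float64(25.567226890756306), 15, np.float64(0.6306522609043625))
core right (np.float64(0.011363636363635247), np.float64(85.41883116883118), 11, np.float64(0.7272727272727337))
plate left (np.float64(-0.0007551738644172008), np.float64(-121.1344790907816), 27, np.float64(1.101377303057987))
plate right (np.float64(-0.02890756302521028), np.float64(120.90487394957991), 15, np.float64(1.4713085234092915))
cav upper end slope,x -0.06955017301038119 95.71428571428571 at z36
core upper end 0.0883320079950136 95.10924369747899 [94.2  95.41 91.48 91.63 88.   97.38 97.08 88.   88.3  88.   97.23 96.92
 97.23 97.38 97.53 95.11 94.81]
plate top 0.005401106784177417 159.52941176470588
```

```bash
python3 -c "
from plant import r
print(r.job_done())"
```

```text
the job is handed in; nothing more can be done
None
```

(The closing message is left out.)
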